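# Press the airtight lid home round its edge

## Robot

A 6-joint arm with a two-finger parallel gripper is mounted at the origin on a cart in front of the work surface, level with it; the furniture and walls round the work are solid. World frame = base frame: x ahead of the robot, y to its left, z up, the work surface at z = 0. Lengths are in mm, angles in rad, forces in N, time in s.
With the tool pointing down it reaches from about 300 to 775 mm from the base axis. Payload 14.6 kg.
Tool frame: the origin (TCP) lies midway between the tips of the shut fingers; the grasp point (between the pads) lies 19 mm behind it; z points along the fingers, y is the line along which they close (so a half turn about z gives the same grasp; the last joint's range is limited). The gripper opens to 94 mm and grips with 3 to 60 N. Pads are 16 mm wide; open, the fingers measure 119 mm over their backs; the gripper's body (75 mm by 177 mm) begins 78 mm behind the grasp point.
Start: joints at [-1.298, 0.3, 1.521, -0, 1.321, -0.067], TCP at [183.307, -518.544, 205.446] pointing down, gripper open.
Joint ranges: [-3.03, 3.03], [-0.79, 2.21], [0.23, 2.52], [-1.04, 4.18], [0, 3.07], [-2.55, 2.55]. Speed limits (rad/s): [2.22, 2.22, 2.57, 3.14, 3.14, 3.14].

## Interface

Orientations are given as [roll, pitch, yaw] about the fixed x, y, z axes, in that order (R = Rz(yaw) Ry(pitch) Rx(roll)).
In Python, from cell import manip gives the robot as it stands.
- The arm moves only by the shell command python3 -m creep 'ROWS' [OPENING] [FORCE]. ROWS is text: rows parted by semicolons, each of 6 numbers parted by spaces: the shift along the tool's x, y, z normalised to -1 to 1, where 1 is 4 cm, then the turn, a rotation vector about the tool's x, y, z normalised to -1 to 1, where 1 is pi rad. In form: dx dy dz ax ay az; .... A call has 1 to 20 rows; each row shifts and turns the commanded pose from where the row before left it, along the tool's axes as they then stand; what a row does not reach is not made up. A row lasts 1/8 s, in which the tool goes at most 62.5 mm and 10.7 degrees, less where a joint would pass 70% of its speed; a pose out of reach is approached as far as the arm can. A call with a number of a shift or a turn outside -1 to 1 is refused whole. A call with a gripper value outside its range is refused whole. OPENING is the closure, from 0 (fully open) to 1 (shut), set as the call begins (- or left out, the last holds). The fingers move at their own pace and stop on an object; FORCE is the grip in N (left out, the last holds). Time passes only in rows, so rows that do not move let the fingers close. It gives the time, the measured TCP pose, the force, the opening and the grip force at its end, in the units of the state.
- manip.read_state(): the state, without advancing time (a new reading comes with each control period).
- manip.camera(name): name is "side" or "top"; returns a dict with "color" (400x640x3 uint8, red, green, blue), "range_z" (400x640 float32, mm along the optical axis (not along the pixel's ray), 0 where there is no reading), "camera_matrix" (3x3 intrinsics, pixels), "k1" (the pictures are not rectified: a ray, as slopes to the right and down, at radius r is drawn at 1 + k1 r^2 times it, then the intrinsics apply), "T" (4x4, takes a point from camera to world coordinates). Camera axes: x right, y down, z forward; pixel columns grow to the right and rows downward; lengths in mm; the calibration is good to about 2 mm. A picture is of the moment at which its call begins.
- manip.sign_off(): hands the job in; it is judged then, once.
The state is a dict: "clock": time; "joints": joint angles; "qd": joint speeds; "effort": joint torques, N m; "eef_pos": TCP position; "eef_rot": TCP orientation; "wrist_force": force on the tool from outside, world axes, zero at the start; "moment": the same for the moment, N m; "finger_gap": finger opening in mm; "finger_force": force on a finger pad.
Only numpy, scipy, OpenCV 4.12 (cv2) and the standard library are available. Lean on these libraries where they do the work, as an engineer would, in place of code of your own. Each camera call takes 0.05 s, during which the arm holds its last target. There are 200 camera calls.

## Task

Seal the pan of sauce: with closed fingertips on the lid's edge, start at the corner with the orange pull tab and run them once right round, either way, pressing gently until the lid is down flush on the pan's rim all the way round. Once the first corner is down, keep your fingertips on or just above the edge until the whole lid is home, then come away. Don't grasp or lift lid or pan, don't shove the pan about, never press harder than 50 N, and leave the things around it alone.

Things in the scene. Friction and masses are not known exactly. Their poses are not given: they have to be found in the camera images.
- sauce_pan: open steel pan of red sauce, 163x177 mm, 65 mm tall (rim top 65 mm above its origin, the centre of its underside), z up; about 1.4 kg; stands loose on the worktop at any yaw
- seal_lid: pale blue push-on lid with a see-through middle, 164x178 mm, resting level on the pan. Origin: centre of the underside of its edge band, z up, x, y along the sides. The smooth, slippery band, 21 mm wide, 9 mm high and flat-topped, runs all round. It starts with its underside 7 mm above the pan's rim; home it lies on the rim: band top 74 mm above the pan's underside, no orange seal showing
- seal (a point): centre of the seal, 7 mm below the lid's origin: an orange line round under the band, made of eight stiff lips, two a side. Each gives at 3 N, slides up into the band and stays there: a spot on the edge goes down under 6 to 15 N, the lid's middle only under 24 N. A spigot 12 mm deep keeps the lid centred in the pan with 2 mm play. Pressing one corner can raise the one across a few mm
- lid_handle (a point): top of the lid's steel wire handle, 64 mm long along the lid's y, 8 mm thick, 19 mm above the band's top, in the middle of the lid; not to be grasped
- corner_tab (a point): point on the top of the lid's edge band, mid-width: the corner with the orange pull tab (sticks out 20 mm); at x -71.5, y 78.5 mm of the lid, 9 mm above its origin
- side_1 (a point): point on the top of the lid's edge band, mid-width: middle of the side between the tab corner and corner_1; at x 0, y 78.5 mm of the lid, 9 mm above its origin
- corner_1 (a point): point on the top of the lid's edge band, mid-width: next corner clockwise (from above) after the tab corner; at x 71.5, y 78.5 mm of the lid, 9 mm above its origin
- side_2 (a point): point on the top of the lid's edge band, mid-width: middle of the side between corner_1 and corner_2; at x 71.5, y 0 mm of the lid, 9 mm above its origin
- corner_2 (a point): point on the top of the lid's edge band, mid-width: corner diagonally across from the tab corner; at x 71.5, y -78.5 mm of the lid, 9 mm above its origin
- side_3 (a point): point on the top of the lid's edge band, mid-width: middle of the side between corner_2 and corner_3; at x 0, y -78.5 mm of the lid, 9 mm above its origin
- corner_3 (a point): point on the top of the lid's edge band, mid-width: next corner anticlockwise after the tab corner; at x -71.5, y -78.5 mm of the lid, 9 mm above its origin
- side_4 (a point): point on the top of the lid's edge band, mid-width: middle of the side between corner_3 and the tab corner; at x -71.5, y 0 mm of the lid, 9 mm above its origin
- timer: white round kitchen timer, 74 mm wide, 50 mm tall, black bar on top; origin centre of underside; stands right of the pan; leave alone
- ramekin: small white fluted dish, 72 mm wide, 45 mm tall; origin centre of underside; stands left of the pan; leave alone
- tongs: steel tongs with blue tips, 282x42x18 mm, long axis x; origin centre of underside; lie far left; leave alone
- spoon: steel tasting spoon, 188x38x15 mm, long axis x; origin centre of underside; lies to the right, near the worktop's front; leave alone

How it is judged:
By the outcome, as a careful person would: the job done as asked, in the order asked, and still so for the second after the job is handed in, with the robot touching nothing.
It also fails if it takes over 72 s, if anything falls off the work surface, if the arm or the gripper's body presses on something with over 40 N, if the wrist force passes 120 N, or if a joint passes its speed limit or range.

## Working session

There is one attempt and no reset: what is moved stays moved. The work goes in short steps, Python scripts to look and compute and a shell command to move; the robot and the scene stay as the last step left them, time stands still between calls to the robot, and variables do not carry over. Pictures are saved under pics/ and viewed, at most 10 in all, crops included, and the job is handed in when it is done.

```bash
mkdir -p pics; ls; python3 - <<'E'
from cell import manip
import cv2,numpy as np
s=manip.read_state();print(s)
for n in("top","side"):
    c=manip.camera(n);np.savez("%s0.npz"%n,**c);cv2.imwrite("pics/%s0.png"%n,c["color"][:,:,::-1]);print(n,c["camera_matrix"],c["k1"],c["T"])
E
```

```text
pics
{'clock': 0.0, 'joints': array([-1.29762359e+00,  3.00494654e-01,  1.52162014e+00, -9.44075945e-06,
        1.32070514e+00, -6.66156253e-02]), 'qd': array([-1.11499324e-04, -1.40751233e-03,  8.40751300e-05,  2.10097700e-03,
        9.83256733e-05, -1.16102126e-03]), 'effort': array([ 2.55375220e-03, -5.31804514e+01, -3.52740777e+01,  7.09030917e-02,
        2.43934459e-02, -1.06055393e-04]), 'eef_pos': array([ 183.21882899, -518.28683932,  204.85689302]), 'eef_rot': array([-3.14036748e+00, -7.25720180e-05,  3.39790663e-01]), 'wrist_force': array([-0.30071131, -0.00434988,  0.92807334]), 'moment': array([ 0.01440682,  0.0015617 , -0.03896608]), 'finger_force': 0.0, 'finger_gap': 93.81741225966115}
top [[471.49666287   0.         313.70019437]
 [  0.         471.49666287 199.80702645]
 [  0.           0.           1.        ]] -0.0012419399086182293 [[-5.00308231e-01 -8.27819136e-01  2.53785644e-01  1.79629590e+02]
 [-8.65819542e-01  4.80669270e-01 -1.38973280e-01  2.30119672e+02]
 [-6.94222004e-03 -2.89262046e-01 -9.57224777e-01  1.47169963e+03]
 [ 0.00000000e+00  0.00000000e+00  0.00000000e+00  1.00000000e+00]]
side [[404.4575233    0.         318.16910066]
 [  0.         404.4575233  196.3206823 ]
 [  0.           0.           1.        ]] -0.012956210843822608 [[-9.28098899e-01 -1.75996781e-01  3.28112126e-01  1.38536872e+02]
 [-3.71387910e-01  3.74811105e-01 -8.49463157e-01  1.08337942e+03]
 [ 2.65227126e-02 -9.10242698e-01 -4.13224850e-01  6.18354517e+02]
 [ 0.00000000e+00  0.00000000e+00  0.00000000e+00  1.00000000e+00]]
```

View pics/top0.png

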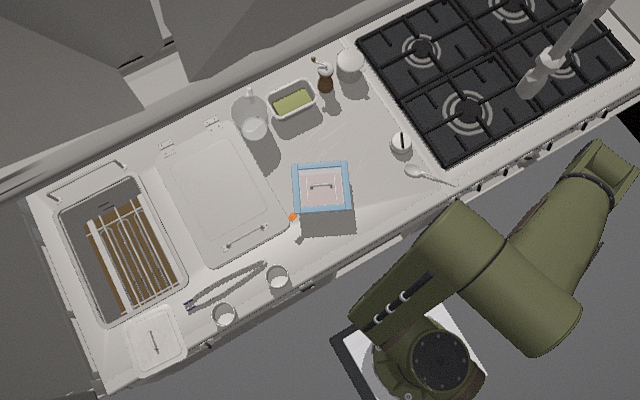

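View pics/side0.png

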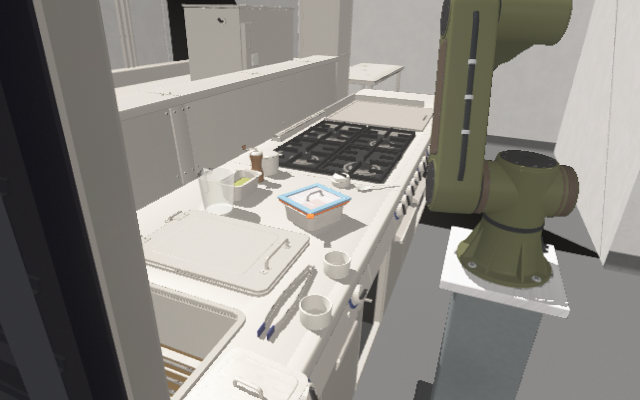

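The top view shows the pale blue lid with its band centred at about (321,187), the orange tab at (293,217), the timer at (401,143), a spoon at (430,175) and ramekins at (277,278) and (224,313). The side view shows the lid at (315,198) and the tab at (310,216), its corner nearest the camera.

```bash
cat > h.py <<'E'
import numpy as np,cv2
def ray(c,px):
    K=c["camera_matrix"];k=float(c["k1"]);px=np.asarray(px,float).reshape(-1,1,2)
    u=cv2.undistortPoints(px,K,np.array([k,0,0,0,0])).reshape(-1,2)
    return np.c_[u,np.ones(len(u))]@c["T"][:3,:3].T
def onplane(c,px,z):
    d=ray(c,px);o=c["T"][:3,3];return o+d*((z-o[2])/d[:,2])[:,None]
def proj(c,P):
    q=(np.asarray(P,float)-c["T"][:3,3])@c["T"][:3,:3];u=q[:,:2]/q[:,2:]
    r2=(u**2).sum(1,keepdims=True);u=u*(1+float(c["k1"])*r2);K=c["camera_matrix"]
    return u*[K[0,0],K[1,1]]+[K[0,2],K[1,2]]
def mask(c,box,lo,hi):
    hsv=cv2.cvtColor(c["color"],cv2.COLOR_RGB2HSV);m=cv2.inRange(hsv,np.array(lo),np.array(hi))
    z=np.zeros_like(m);x0,y0,x1,y1=box;z[y0:y1,x0:x1]=m[y0:y1,x0:x1];return z
def biggest(m):
    return max(cv2.findContours(m,cv2.RETR_EXTERNAL,cv2.CHAIN_APPROX_NONE)[0],key=cv2.contourArea)[:,0,:]
E
python3 - <<'E'
from h import *
boxes={"top":(270,145,370,250),"side":(260,170,370,240)}
for n in boxes:
    c=dict(np.load(n+"0.npz"))
    m=mask(c,boxes[n],(95,60,120),(115,255,255));b=biggest(m)
    P=onplane(c,b,81)
    r=cv2.minAreaRect(P[:,:2].astype(np.float32));print(n,len(b),r,cv2.boxPoints(r).round(1).tolist())
    o=biggest(mask(c,boxes[n],(5,150,120),(20,255,255)));M=o.mean(0);print("tab",M,onplane(c,M,76).round(1), cv2.contourArea(o))
    d=c["range_z"];yy,xx=np.nonzero(m);z=d[yy,xx]
    r3=ray(c,np.c_[xx,yy]);W=c["T"][:3,3]+r3*z[:,None];W=W[z>0];print("depth z",np.percentile(W[:,2],[5,50,95]).round(1),W.mean(0).round(1))
    v=c["color"][b[:,1].min()-8:b[:,1].max()+40,b[:,0].min()-30:b[:,0].max()+20,::-1];cv2.imwrite("pics/%sc.png"%n,cv2.resize(v,None,fx=5,fy=5,interpolation=cv2.INTER_NEAREST)[:590,:790])
E
```

```text
top 23 ((472.1349792480469, -45.54412078857422), (29.343124389648438, 8.970788955688477), 78.87467193603516) [[464.8999938964844, -59.099998474121094], [473.70001220703125, -60.79999923706055], [479.3999938964844, -32.0], [470.6000061035156, -30.299999237060547]]
tab [292.11764706 216.35294118] [[537.  111.1  76. ]] 30.5
depth z [74.6 79.9 84.7] [559.7 -12.9  79.9]
side 5 ((478.6887512207031, -38.43882369995117), (17.226978302001953, 2.8172342777252197), 86.6794662475586) [[476.79998779296875, -47.0], [479.6000061035156, -47.099998474121094], [480.6000061035156, -29.899999618530273], [477.79998779296875, -29.799999237060547]]
tab [309.84210526 215.42105263] [[541.  104.8  76. ]] 17.5
depth z [79.  80.8 82.6] [559.4  10.3  80.8]
```

```bash
python3 - <<'E'
from h import *
ims=[]
for n,(x0,y0,x1,y1) in {"top":(280,150,365,245),"side":(265,175,365,232)}.items():
    c=dict(np.load(n+"0.npz"));v=c["color"][y0:y1,x0:x1,::-1];cv2.imwrite("pics/%sc.png"%n,cv2.resize(v,None,fx=6,fy=6,interpolation=cv2.INTER_NEAREST))
    hsv=cv2.cvtColor(c["color"],cv2.COLOR_RGB2HSV)
    for p in ([(320,163),(297,185),(325,210),(348,185)] if n=="top" else [(295,195),(335,193),(325,208),(295,207)]): print(p,hsv[p[1]-1:p[1]+2,p[0]].tolist())
E
```

```text
(320, 163) [[103, 40, 185], [101, 48, 193], [102, 48, 192]]
(297, 185) [[100, 47, 188], [101, 50, 189], [102, 51, 189]]
(325, 210) [[102, 53, 186], [103, 56, 187], [103, 63, 133]]
(348, 185) [[103, 58, 188], [102, 52, 195], [103, 50, 193]]
(295, 195) [[130, 4, 215], [8, 11, 245], [0, 2, 247]]
(335, 193) [[99, 56, 233], [99, 56, 233], [101, 49, 220]]
(325, 208) [[101, 59, 222], [102, 56, 159], [109, 25, 141]]
(295, 207) [[102, 55, 193], [6, 29, 143], [10, 153, 185]]
```

View pics/topc.png

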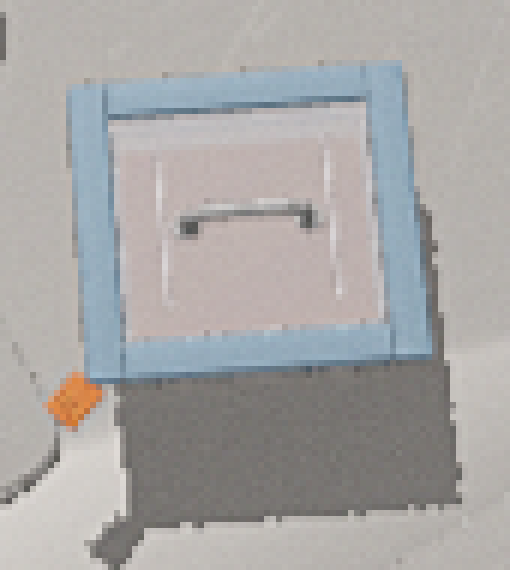

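View pics/sidec.png

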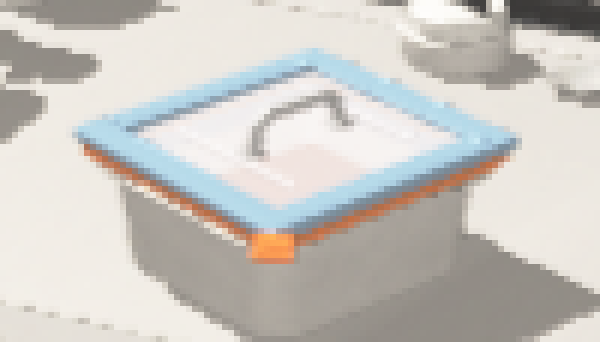

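The top crop shows the band's outer corners near pixels (291,164), (347,160), (352,209), (296,213). The tab is at the lower left (293,217), and the handle runs across the image. The side crop shows the orange seal under the whole band, with the tab at (310,216).

```bash
cat >> h.py <<'E'
BOX={"top":(270,145,370,250),"side":(260,170,370,240)}
def lid(c,n,z,vmin=None):
    vmin=vmin or {"top":160,"side":170}[n]
    m=mask(c,BOX[n],(92,25,vmin),(112,255,255));b=biggest(m)
    P=onplane(c,b,z);r=cv2.minAreaRect(P[:,:2].astype(np.float32));return m,b,r
E
python3 - <<'E'
from h import *
for n in BOX:
    c=dict(np.load(n+"0.npz"));m,b,r=lid(c,n,81)
    print(n,len(b),[np.round(v,2).tolist() for v in r],cv2.boxPoints(r).round(1).tolist())
    # centre & dims incl pixel size; depth
    o=biggest(mask(c,BOX[n],(5,150,120),(20,255,255)));print("tab",onplane(c,o.mean(0),76).round(1))
    yy,xx=np.nonzero(m);z=c["range_z"][yy,xx];W=c["T"][:3,3]+ray(c,np.c_[xx,yy])*z[:,None];W=W[z>0];print("z",np.percentile(W[:,2],[5,50,95]).round(1))
E
```

```text
top 206 [[576.97, -12.75], [175.75, 160.03], 64.53] [[466.8999938964844, -57.70000076293945], [611.4000244140625, -126.5], [687.0, 32.20000076293945], [542.5, 101.0]]
tab [[537.  111.1  76. ]]
z [76.  80.9 86.2]
side 146 [[577.19, -11.67], [181.13, 162.13], 64.49] [[465.0, -58.5], [611.2999877929688, -128.3000030517578], [689.4000244140625, 35.099998474121094], [543.0, 105.0]]
tab [[541.  104.8  76. ]]
z [78.5 81.  82.9]
```

```bash
python3 -m creep '0 0 0 0 0 -0.05;0 0 0 0 0 -0.05;0 0 0 0 0 -0.05;0 0 0 0 0 -0.05;0 0 0 0 0 -0.05;0 0 0 0 0 0' 1 15
```

```text
clock: 0.85
eef_pos: [183.3, -518.4, 205.2]
eef_rot: [-3.141, -0.0, 1.124]
wrist_force: [-0.5, 0.4, 0.8]
finger_gap: 37.8
finger_force: 0.0
```

```bash
python3 -m creep '0.5 0.05 0 0 0 0;0.95 0.09 0 0 0 0;0.95 0.09 0 0 0 0;0.95 0.09 0 0 0 0;0.95 0.09 0 0 0 0;0.95 0.09 0 0 0 0;0.95 0.09 0 0 0 0;0.95 0.09 0 0 0 0;0.95 0.09 0 0 0 0;0.95 0.09 0 0 0 0;0.95 0.09 0 0 0 0;0.95 0.09 0 0 0 0;0.95 0.09 0 0 0 0;0.95 0.09 0 0 0 0;0.95 0.09 0 0 0 0;0.95 0.09 0 0 0 0;0.95 0.09 0 0 0 0;0.95 0.09 0 0 0 0;0.9 0.07 0 0 0 0;0 0 0 0 0 0' && cat > goal.py <<'E'
import sys
from h import *
from cell import manip
from scipy.spatial.transform import Rotation as R
C=np.array([577.1,-12.2]);t=np.deg2rad(-25.5);xl=np.array([np.cos(t),np.sin(t)]);yl=np.array([-xl[1],xl[0]])
PT=dict(tab=(-71.5,78.5),s1=(0,78.5),c1=(71.5,78.5),s2=(71.5,0),c2=(71.5,-78.5),s3=(0,-78.5),c3=(-71.5,-78.5),s4=(-71.5,0))
s=manip.read_state();p=s["eef_pos"];T=R.from_euler("xyz",s["eef_rot"]).as_matrix()
for k in sys.argv[1:]:
    g=np.r_[C+PT[k][0]*xl+PT[k][1]*yl,81];d=(g-p)@T;print(k,g.round(1),"tool mm",d.round(1),"rows sum",(d/40).round(3))
print("lid xy",((p[:2]-C)@np.c_[xl,yl]).round(1),"p",p.round(2),"F",s["wrist_force"].round(1),s["clock"],"j",s["joints"].round(2))
E
python3 goal.py tab s1 c1
```

```text
clock: 3.35
eef_pos: [545.1, 88.8, 205.0]
eef_rot: [-3.141, 0.0, 1.125]
wrist_force: [0.3, -0.1, -1.0]
finger_gap: 0.5
finger_force: 0.0
tab [546.4  89.4  81. ] tool mm [  1.1   0.9 124. ] rows sum [0.027 0.024 3.101]
s1 [610.9  58.7  81. ] tool mm [  1.1  72.4 124. ] rows sum [0.028 1.811 3.1  ]
c1 [675.4  27.9  81. ] tool mm [  1.1 143.9 123.9] rows sum [0.028 3.599 3.099]
lid xy [-72.4  77.4] p [545.11  88.84 205.04] F [ 0.3 -0.1 -1. ] 3.35 j [0.1  0.31 1.51 0.   1.32 0.54]
```

```bash
python3 -m creep '0.03 0.02 0.6 0 0 0;0 0 0.8 0 0 0;0 0 0.7 0 0 0;0 0 0.5 0 0 0;0 0 0.3 0 0 0;0 0 0 0 0 0'; python3 - <<'E'
from cell import manip
from h import *
c=manip.camera("side");v=c["color"][165:240,265:365,::-1];cv2.imwrite("pics/s1.png",cv2.resize(v,None,fx=6,fy=6,interpolation=cv2.INTER_NEAREST))
E
```

```text
clock: 4.1
eef_pos: [546.1, 87.1, 89.2]
eef_rot: [-3.141, 0.0, 1.124]
wrist_force: [0.4, 0.2, 0.1]
finger_gap: 0.5
finger_force: 0.0
```

View pics/s1.png

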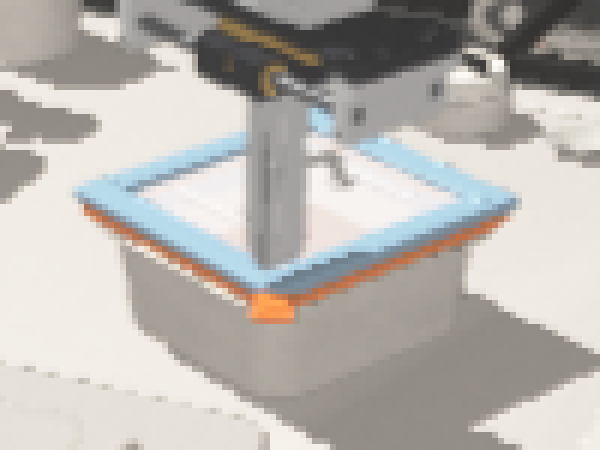

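The fingertips (pixel 310,210) hover about 8 mm over the band, just inside the tab corner. Next I nudge outward and press step by step.

```bash
python3 -m creep '0.045 -0.015 0.08 0 0 0;0 0 0.08 0 0 0;0 0 0.04 0 0 0;0 0 0.02 0 0 0;0 0 0.02 0 0 0;0 0 0 0 0 0'; python3 -m creep '0 0 0.02 0 0 0;0 0 0.02 0 0 0;0 0 0 0 0 0'
```

```text
clock: 4.9
eef_pos: [547.0, 89.2, 80.5]
eef_rot: [3.141, -0.0, 1.125]
wrist_force: [-3.0, -0.1, 7.1]
finger_gap: 0.7
finger_force: 3.7
clock: 5.28
eef_pos: [547.0, 89.3, 79.1]
eef_rot: [3.141, -0.001, 1.125]
wrist_force: [-3.8, 1.1, 9.9]
finger_gap: 0.6
finger_force: 4.5
```

```bash
python3 -m creep '0 0 0.03 0 0 0;0 0 0.03 0 0 0;0 0 0 0 0 0'; python3 -m creep '0 0 0.03 0 0 0;0 0 0.03 0 0 0;0 0 0 0 0 0'
```

```text
clock: 5.65
eef_pos: [547.1, 89.5, 76.7]
eef_rot: [3.141, -0.001, 1.125]
wrist_force: [-3.3, 1.9, 8.4]
finger_gap: 0.4
finger_force: 4.5
clock: 6.02
eef_pos: [547.2, 89.5, 74.7]
eef_rot: [3.141, -0.001, 1.125]
wrist_force: [-5.0, 2.4, 13.0]
finger_gap: 0.3
finger_force: 6.6
```

```bash
python3 -m creep '0 0 0.03 0 0 0;0 0 0 0 0 0;0 0 0 0 0 0'; python3 goal.py tab s1 c1
```

```text
clock: 6.4
eef_pos: [547.3, 89.6, 74.4]
eef_rot: [3.141, -0.001, 1.125]
wrist_force: [-9.5, 2.2, 24.4]
finger_gap: 0.2
finger_force: 12.0
tab [546.4  89.4  81. ] tool mm [-0.5 -0.7 -6.6] rows sum [-0.013 -0.018 -0.164]
s1 [610.9  58.7  81. ] tool mm [-0.5 70.8 -6.5] rows sum [-0.012  1.769 -0.163]
c1 [675.4  27.9  81. ] tool mm [ -0.5 142.3  -6.4] rows sum [-0.012  3.557 -0.161]
lid xy [-70.8  79. ] p [547.26  89.6   74.43] F [-9.5  2.2 24.4] 6.4 j [0.1  0.45 1.64 0.   1.05 0.54]
```

```bash
python3 -m creep '-0.01 0.05 -0.012 0 0 0;0 0.1 0 0 0 0;0 0.1 0 0 0 0;0 0.1 0 0 0 0;0 0.1 0 0 0 0;0 0 0 0 0 0'; python3 goal.py s1
```

```text
clock: 7.15
eef_pos: [564.0, 81.6, 74.9]
eef_rot: [3.139, -0.002, 1.125]
wrist_force: [-5.1, 3.9, 18.3]
finger_gap: 0.4
finger_force: 9.3
s1 [610.9  58.7  81. ] tool mm [-0.5 52.2 -6. ] rows sum [-0.012  1.306 -0.151]
lid xy [-52.2  79. ] p [563.99  81.62  74.85] F [-5.1  3.9 18.3] 7.15 j [0.08 0.48 1.6  0.   1.06 0.52]
```

```bash
python3 -m creep '0 0.1 0.01 0 0 0;0 0.12 0 0 0 0;0 0.12 0 0 0 0;0 0.12 0 0 0 0;0 0.12 0 0 0 0;0 0.12 0 0 0 0;0 0.12 0 0 0 0;0 0 0 0 0 0'; python3 goal.py s1 c1
```

```text
clock: 8.15
eef_pos: [593.8, 67.3, 74.5]
eef_rot: [3.139, -0.002, 1.125]
wrist_force: [-2.6, 2.9, 17.8]
finger_gap: 0.3
finger_force: 8.5
s1 [610.9  58.7  81. ] tool mm [-0.5 19.2 -6.4] rows sum [-0.011  0.479 -0.16 ]
c1 [675.4  27.9  81. ] tool mm [-0.4 90.7 -6.2] rows sum [-0.01   2.267 -0.155]
lid xy [-19.1  79. ] p [593.82  67.33  74.53] F [-2.6  2.9 17.8] 8.15 j [0.05 0.53 1.51 0.   1.09 0.5 ]
```

```bash
python3 -m creep '0 0.12 0 0 0 0;0 0.12 0 0 0 0;0 0.12 0 0 0 0;0 0.12 0 0 0 0;0 0.12 0 0 0 0;0 0.12 0 0 0 0;0 0.12 0 0 0 0;0 0.12 0 0 0 0;0 0.12 0 0 0 0;0 0 0 0 0 0'; python3 goal.py c1
```

```text
clock: 9.4
eef_pos: [632.7, 48.7, 74.5]
eef_rot: [3.139, -0.002, 1.125]
wrist_force: [-3.3, 3.1, 15.5]
finger_gap: 0.6
finger_force: 7.8
c1 [675.4  27.9  81. ] tool mm [-0.4 47.5 -6.3] rows sum [-0.009  1.188 -0.159]
lid xy [24.  78.9] p [632.71  48.69  74.53] F [-3.3  3.1 15.5] 9.4 j [0.02 0.61 1.39 0.   1.14 0.46]
```

```bash
python3 -m creep '0 0.12 0.01 0 0 0;0 0.12 0 0 0 0;0 0.12 0 0 0 0;0 0.12 0 0 0 0;0 0.12 0 0 0 0;0 0.12 0 0 0 0;0 0.12 0 0 0 0;0 0.12 0 0 0 0;0 0.12 0 0 0 0;0 0.09 0 0 0 0;0 0 0 0 0 0'; python3 goal.py c1 s2
```

```text
clock: 10.78
eef_pos: [674.9, 28.5, 74.5]
eef_rot: [3.139, -0.002, 1.125]
wrist_force: [-2.6, 3.5, 16.5]
finger_gap: 0.8
finger_force: 8.3
c1 [675.4  27.9  81. ] tool mm [-0.4  0.8 -6.5] rows sum [-0.009  0.019 -0.163]
s2 [641.6 -43.   81. ] tool mm [-78.9   0.8  -6.7] rows sum [-1.972  0.02  -0.167]
lid xy [70.7 78.9] p [674.92  28.54  74.47] F [-2.6  3.5 16.5] 10.775 j [-0.01  0.7   1.25  0.    1.19  0.43]
```

```bash
python3 -m creep '0 0 0.015 0 0 0;0 0 0 0 0 0;-0.06 0.01 -0.005 0 0 0;-0.12 0 0 0 0 0;-0.12 0 0 0 0 0;-0.12 0 0 0 0 0;-0.12 0 0 0 0 0;0 0 0 0 0 0'; python3 goal.py s2
```

```text
clock: 11.78
eef_pos: [667.1, 9.5, 75.2]
eef_rot: [3.135, -0.005, 1.126]
wrist_force: [1.8, 6.9, 19.4]
finger_gap: 0.6
finger_force: 10.1
s2 [641.6 -43.   81. ] tool mm [-58.3  -0.4  -6. ] rows sum [-1.457 -0.01  -0.151]
lid xy [72.  58.3] p [667.15   9.45  75.24] F [ 1.8  6.9 19.4] 11.775 j [-0.04  0.67  1.28  0.    1.18  0.4 ]
```

```bash
python3 -m creep '0 0 0.015 0 0 0;0 0 0 0 0 0;-0.1 0 0 0 0 0;-0.1 0 0 0 0 0;-0.1 0 0 0 0 0;-0.1 0 0 0 0 0;-0.1 0 0 0 0 0;0 0 0 0 0 0'; python3 goal.py s2
```

```text
clock: 12.78
eef_pos: [659.4, -8.2, 75.7]
eef_rot: [3.133, -0.006, 1.126]
wrist_force: [3.3, 9.4, 26.6]
finger_gap: 0.6
finger_force: 13.0
s2 [641.6 -43.   81. ] tool mm [-39.   -1.   -5.5] rows sum [-0.974 -0.026 -0.139]
lid xy [72.6 39. ] p [659.4   -8.23  75.7 ] F [ 3.3  9.4 26.6] 12.775 j [-0.07  0.66  1.31  0.    1.16  0.37]
```

The rigid lid pivots about the first side here, so pressing harder close to the pivot does nothing. I'll ease off and move on to where there is leverage.

```bash
python3 -m creep '-0.08 0 -0.02 0 0 0;-0.1 0 0 0 0 0;-0.1 0 0 0 0 0;-0.1 0 0 0 0 0;-0.1 0 0 0 0 0;-0.1 0 0 0 0 0;0 0 0 0 0 0'; python3 goal.py s2 c2
```

```text
clock: 13.65
eef_pos: [648.5, -29.8, 74.9]
eef_rot: [3.135, -0.004, 1.125]
wrist_force: [3.3, 6.1, 16.9]
finger_gap: 0.6
finger_force: 8.5
s2 [641.6 -43.   81. ] tool mm [-14.8  -0.5  -6.1] rows sum [-0.37  -0.012 -0.153]
c2 [ 607.8 -113.8   81. ] tool mm [-93.3  -0.5  -6.4] rows sum [-2.332 -0.012 -0.16 ]
lid xy [72.  14.8] p [648.49 -29.85  74.95] F [ 3.3  6.1 16.9] 13.65 j [-0.1   0.64  1.35  0.    1.15  0.34]
```

```bash
python3 -m creep '-0.1 0 0.01 0 0 0;-0.12 0 0 0 0 0;-0.12 0 0 0 0 0;-0.12 0 0 0 0 0;-0.12 0 0 0 0 0;-0.12 0 0 0 0 0;-0.12 0 0 0 0 0;-0.12 0 0 0 0 0;-0.12 0 0 0 0 0;0 0 0 0 0 0'; python3 goal.py c2
```

```text
clock: 14.9
eef_pos: [630.1, -68.4, 74.4]
eef_rot: [3.136, -0.003, 1.125]
wrist_force: [1.6, 5.6, 18.3]
finger_gap: 0.5
finger_force: 9.0
c2 [ 607.8 -113.8   81. ] tool mm [-50.6  -0.4  -6.8] rows sum [-1.264 -0.011 -0.169]
lid xy [ 72.  -27.9] p [630.07 -68.39  74.4 ] F [ 1.6  5.6 18.3] 14.9 j [-0.17  0.61  1.4   0.    1.13  0.28]
```

```bash
python3 -m creep '-0.12 0 0 0 0 0;-0.12 0 0 0 0 0;-0.12 0 0 0 0 0;-0.12 0 0 0 0 0;-0.12 0 0 0 0 0;-0.12 0 0 0 0 0;-0.12 0 0 0 0 0;-0.12 0 0 0 0 0;-0.12 0 0 0 0 0;-0.12 0 0 0 0 0;0 0 0.01 0 0 0;0 0 0 0 0 0'; python3 goal.py c2 s3 c3
```

```text
clock: 16.4
eef_pos: [609.4, -111.8, 74.3]
eef_rot: [3.136, -0.003, 1.125]
wrist_force: [0.1, 6.2, 22.1]
finger_gap: 0.2
finger_force: 10.9
c2 [ 607.8 -113.8   81. ] tool mm [-2.5 -0.5 -6.7] rows sum [-0.062 -0.013 -0.168]
s3 [543.3 -83.1  81. ] tool mm [ -2.5 -72.   -7.2] rows sum [-0.063 -1.8   -0.179]
c3 [478.8 -52.3  81. ] tool mm [  -2.5 -143.5   -7.6] rows sum [-0.064 -3.588 -0.19 ]
lid xy [ 72.1 -76. ] p [ 609.43 -111.8    74.28] F [ 0.1  6.2 22.1] 16.4 j [-0.24  0.58  1.44  0.    1.11  0.2 ]
```

```bash
python3 - <<'E'
from h import *
from cell import manip
for n in BOX:
    c=manip.camera(n);o=biggest(mask(c,(280,205,300,225) if n=="top" else (300,210,320,222),(5,150,120),(20,255,255)));print(n,o.mean(0),onplane(c,o.mean(0),69).round(1))
E
python3 -m creep '0 -0.06 -0.01 0 0 0;-0.03 -0.1 0 0 0 0;-0.03 -0.1 0 0 0 0;0 -0.1 0 0 0 0;0 -0.1 0 0 0 0;0 0 0 0 0 0'; python3 goal.py s3 c3
```

```text
top [292.     215.8125] [[540.5 110.   69. ]]
side [309.70588235 216.41176471] [[544.   98.3  69. ]]
clock: 17.25
eef_pos: [592.3, -107.4, 74.7]
eef_rot: [3.133, -0.001, 1.125]
wrist_force: [4.8, -1.9, 18.3]
finger_gap: 0.4
finger_force: 9.3
s3 [543.3 -83.1  81. ] tool mm [  0.9 -54.7  -6.8] rows sum [ 0.022 -1.367 -0.169]
c3 [478.8 -52.3  81. ] tool mm [   0.8 -126.2   -7.4] rows sum [ 0.02  -3.154 -0.185]
lid xy [ 54.7 -79.4] p [ 592.33 -107.42   74.71] F [ 4.8 -1.9 18.3] 17.25 j [-0.24  0.54  1.5  -0.    1.09  0.21]
```

```bash
python3 -m creep '0.01 -0.12 0 0 0 0;0 -0.12 0 0 0 0;0 -0.12 0 0 0 0;0 -0.12 0 0 0 0;0 -0.12 0 0 0 0;0 -0.12 0 0 0 0;0 -0.12 0 0 0 0;0 -0.12 0 0 0 0;0 -0.12 0 0 0 0;0 0 0 0 0 0'; python3 goal.py c3
```

```text
clock: 18.5
eef_pos: [553.3, -88.3, 74.2]
eef_rot: [3.134, -0.001, 1.125]
wrist_force: [2.4, -2.5, 17.8]
finger_gap: 0.5
finger_force: 8.7
c3 [478.8 -52.3  81. ] tool mm [  0.4 -82.7  -7.4] rows sum [ 0.01  -2.067 -0.185]
lid xy [ 11.3 -78.9] p [553.27 -88.29  74.25] F [ 2.4 -2.5 17.8] 18.5 j [-0.22  0.46  1.63 -0.    1.05  0.22]
```

```bash
python3 -m creep '0 -0.12 0 0 0 0;0 -0.12 0 0 0 0;0 -0.12 0 0 0 0;0 -0.12 0 0 0 0;0 -0.12 0 0 0 0;0 -0.12 0 0 0 0;0 -0.12 0 0 0 0;0 -0.12 0 0 0 0;0 0 0 0 0 0'; python3 goal.py c3
```

```text
clock: 19.62
eef_pos: [518.8, -71.7, 74.2]
eef_rot: [3.134, -0.001, 1.125]
wrist_force: [4.0, -2.1, 19.1]
finger_gap: 0.4
finger_force: 9.3
c3 [478.8 -52.3  81. ] tool mm [  0.3 -44.4  -7.2] rows sum [ 0.007 -1.11  -0.18 ]
lid xy [-27.  -78.8] p [518.79 -71.68  74.15] F [ 4.  -2.1 19.1] 19.625 j [-0.21  0.39  1.73 -0.    1.01  0.24]
```

```bash
python3 -m creep '0 -0.12 0 0 0 0;0 -0.12 0 0 0 0;0 -0.12 0 0 0 0;0 -0.12 0 0 0 0;0 -0.12 0 0 0 0;0 -0.12 0 0 0 0;0 -0.12 0 0 0 0;0 -0.12 0 0 0 0;0 -0.12 0 0 0 0;0 0 0 0 0 0'; python3 goal.py c3 s4 tab
```

```text
clock: 20.88
eef_pos: [480.1, -53.0, 74.1]
eef_rot: [3.133, -0.002, 1.125]
wrist_force: [4.2, -2.6, 19.9]
finger_gap: 0.4
finger_force: 9.9
c3 [478.8 -52.3  81. ] tool mm [ 0.2 -1.4 -6.9] rows sum [ 0.004 -0.036 -0.172]
s4 [512.6  18.6  81. ] tool mm [78.7 -1.5 -6.8] rows sum [ 1.966 -0.037 -0.169]
tab [546.4  89.4  81. ] tool mm [157.2  -1.5  -6.6] rows sum [ 3.929 -0.038 -0.165]
lid xy [-70.  -78.6] p [480.07 -53.04  74.11] F [ 4.2 -2.6 19.9] 20.875 j [-0.19  0.31  1.85 -0.    0.98  0.26]
```

Press at corner_3, then run along the last side to the tab.

```bash
python3 -m creep '0 -0.03 0.01 0 0 0;0 0 0 0 0 0;0.1 0 -0.01 0 0 0;0.12 0 0 0 0 0;0.12 0 0 0 0 0;0.12 0 0 0 0 0;0.12 0 0 0 0 0;0.12 0 0 0 0 0;0.12 0 0 0 0 0;0.12 0 0 0 0 0;0.12 0 0 0 0 0;0 0 0 0 0 0'; python3 goal.py s4 tab
```

```text
clock: 22.38
eef_pos: [496.5, -14.7, 74.1]
eef_rot: [3.135, -0.0, 1.125]
wrist_force: [-2.6, -7.9, 25.7]
finger_gap: 0.2
finger_force: 12.8
s4 [512.6  18.6  81. ] tool mm [36.9  0.3 -6.9] rows sum [ 0.923  0.006 -0.172]
tab [546.4  89.4  81. ] tool mm [115.4   0.2  -6.9] rows sum [ 2.886  0.006 -0.171]
lid xy [-71.7 -36.9] p [496.45 -14.66  74.12] F [-2.6 -7.9 25.7] 22.375 j [-0.1   0.34  1.81 -0.    0.99  0.34]
```

```bash
python3 -m creep '0.12 0 -0.005 0 0 0;0.12 0 0 0 0 0;0.12 0 0 0 0 0;0.12 0 0 0 0 0;0.12 0 0 0 0 0;0.12 0 0 0 0 0;0.12 0 0 0 0 0;0.12 0 0 0 0 0;0.12 0 0 0 0 0;0.12 0 0 0 0 0;0.12 0 0 0 0 0;0.12 0 0 0 0 0;0 0 0 0 0 0'; python3 goal.py s4 tab
```

```text
clock: 24.0
eef_pos: [521.1, 37.6, 74.1]
eef_rot: [3.136, -0.001, 1.125]
wrist_force: [-2.4, -6.9, 22.6]
finger_gap: 0.4
finger_force: 11.4
s4 [512.6  18.6  81. ] tool mm [-20.8   0.5  -6.9] rows sum [-0.52   0.014 -0.172]
tab [546.4  89.4  81. ] tool mm [57.7  0.5 -6.8] rows sum [ 1.442  0.013 -0.171]
lid xy [-72.   20.8] p [521.08  37.57  74.13] F [-2.4 -6.9 22.6] 24.0 j [ 0.    0.39  1.74 -0.    1.01  0.45]
```

```bash
python3 -m creep '0.12 0 0 0 0 0;0.12 0 0 0 0 0;0.12 0 0 0 0 0;0.12 0 0 0 0 0;0.12 0 0 0 0 0;0.12 0 0 0 0 0;0.12 0 0 0 0 0;0.12 0 0 0 0 0;0.12 0 0 0 0 0;0.12 0 0 0 0 0;0.12 0 0 0 0 0;0.1 0 0 0 0 0;0 0 0 0 0 0'; python3 goal.py tab; python3 - <<'E'
from h import *
from cell import manip
v=[]
for n,(x0,y0,x1,y1) in {"top":(280,150,365,230),"side":(265,175,365,232)}.items():
    c=manip.camera(n);np.savez(n+"1.npz",**c);v.append(cv2.resize(c["color"][y0:y1,x0:x1,::-1],(400,400*(y1-y0)//(x1-x0)),interpolation=cv2.INTER_NEAREST))
    o=biggest(mask(c,BOX[n],(3,120,100),(20,255,255)));print(n,o.mean(0),cv2.contourArea(o))
h=max(a.shape[0] for a in v);cv2.imwrite("pics/both1.png",np.hstack([cv2.copyMakeBorder(a,0,h-a.shape[0],0,0,cv2.BORDER_CONSTANT) for a in v]))
E
```

```text
clock: 25.62
eef_pos: [545.5, 88.8, 74.1]
eef_rot: [3.137, -0.001, 1.125]
wrist_force: [-1.6, -8.3, 21.4]
finger_gap: 0.8
finger_force: 10.5
tab [546.4  89.4  81. ] tool mm [ 0.9  0.6 -6.9] rows sum [ 0.023  0.014 -0.172]
lid xy [-72.   77.6] p [545.5   88.85  74.1 ] F [-1.6 -8.3 21.4] 25.625 j [ 0.1   0.45  1.65 -0.    1.04  0.54]
top [285.75 216.  ] 1.0
side [306.82352941 218.17647059] 21.5
```

View pics/both1.png

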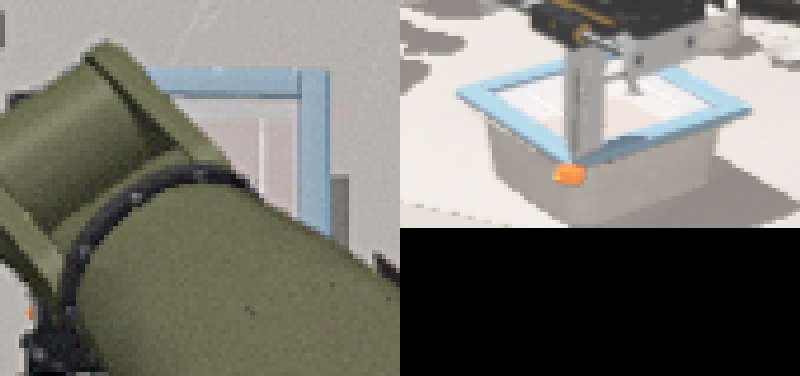

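The side view shows the tab at (307,218) and no orange line under either visible side. The top view is mostly hidden by the arm, but the lid seems to have turned a few degrees. Before leaving, I check the band's height all round from depth, and its pose.

```bash
cat > chk.py <<'E'
from h import *
def check(c,n,z=74,box=None):
    m=mask(c,BOX[n],(92,25,{"top":160,"side":170}[n]),(112,255,255));m=cv2.morphologyEx(m,cv2.MORPH_OPEN,np.ones((2,2)))
    b=np.vstack([q[:,0] for q in cv2.findContours(m,cv2.RETR_EXTERNAL,cv2.CHAIN_APPROX_NONE)[0] if len(q)>12])
    r=cv2.minAreaRect(onplane(c,b,z)[:,:2].astype(np.float32));print(n,[np.round(v,1).tolist() for v in r])
    e=cv2.erode(m,np.ones((3,3)));yy,xx=np.nonzero(e);d=c["range_z"][yy,xx];W=(c["T"][:3,3]+ray(c,np.c_[xx,yy])*d[:,None])[d>0]
    C=np.array(r[0]);t=np.deg2rad(r[2]-90);x=np.array([np.cos(t),np.sin(t)]);y=np.array([-x[1],x[0]])
    L=np.c_[(W[:,:2]-C)@x,(W[:,:2]-C)@y,W[:,2]];ok=abs(L[:,2]-z)<10;L=L[ok]
    A=np.c_[L[:,:2],np.ones(len(L))];k=np.linalg.lstsq(A,L[:,2],rcond=None)[0]
    print(" yaw",r[2]-90,"plane",k.round(4)," corner z tab,c1,c2,c3",[round(float(k@[a,bb,1]),1) for a,bb in((-71,78),(71,78),(71,-78),(-71,-78))])
    for nm,s in dict(s1=L[:,1]>65,s2=L[:,0]>60,s3=L[:,1]<-65,s4=L[:,0]<-60).items(): print(" ",nm,s.sum(),np.median(L[s,2]).round(1) if s.any() else None)
if __name__=="__main__":
    for k,z in (("0",81),("1",74)):
        for n in("side","top"): check(dict(np.load(n+k+".npz")),n,z)
E
python3 chk.py
```

```text
side [[571.4, -5.9], [180.2, 160.7], 64.3]
 yaw -25.681617736816406 plane [-5.30000e-03 -1.00000e-04  8.08315e+01]  corner z tab,c1,c2,c3 [81.2, 80.4, 80.5, 81.2]
  s1 67 81.0
  s2 36 80.2
  s3 49 81.2
  s4 48 80.8
top [[572.6, -13.8], [175.7, 159.8], 64.5]
 yaw -25.470726013183594 plane [-6.30000e-03 -6.00000e-04  8.10114e+01]  corner z tab,c1,c2,c3 [81.4, 80.5, 80.6, 81.5]
  s1 182 81.0
  s2 165 80.7
  s3 189 81.1
  s4 179 81.3
side [[567.1, -4.4], [182.0, 161.2], 58.4]
 yaw -31.593135833740234 plane [-6.6000e-03  1.7000e-03  7.3971e+01]  corner z tab,c1,c2,c3 [74.6, 73.6, 73.4, 74.3]
  s1 76 74.2
  s2 30 73.3
  s3 38 74.6
  s4 31 73.9
top [[574.6, -48.7], [120.3, 111.2], 58.7]
 yaw -31.296722412109375 plane [-2.50000e-03  6.20000e-03  7.41381e+01]  corner z tab,c1,c2,c3 [74.8, 74.4, 73.5, 73.8]
  s1 0 None
  s2 0 None
  s3 0 None
  s4 0 None
```

```bash
python3 - <<'E'
from cell import manip
from chk import *
cs=[manip.camera("side") for _ in range(10)];c=cs[0];c["range_z"]=np.median([k["range_z"] for k in cs],0);c["color"]=np.mean([k["color"] for k in cs],0).astype(np.uint8)
check(c,"side");o=mask(c,BOX["side"],(2,90,80),(20,255,255));y,x=np.nonzero(o);print("orange px",len(x),x.min(),x.max(),y.min(),y.max())
E
```

```text
side [[567.0, -4.1], [181.2, 161.8], 58.9]
 yaw -31.102275848388672 plane [-3.10000e-03  1.00000e-04  7.40808e+01]  corner z tab,c1,c2,c3 [74.3, 73.9, 73.8, 74.3]
  s1 75 74.2
  s2 31 74.0
  s3 37 74.3
  s4 29 74.2
orange px 89 260 317 170 220
```

The averaged depth puts the band at 74 ± 0.3 mm on every side, so the lid is home. Now I come away straight up.

```bash
python3 -m creep '0 0 -0.1 0 0 0;0 0 -0.4 0 0 0;0 0 -0.8 0 0 0;0 0 -0.8 0 0 0;0 0 -0.8 0 0 0;-0.9 -0.1 -0.3 0 0 0;-0.95 -0.1 0 0 0 0;-0.95 -0.1 0 0 0 0;-0.95 -0.1 0 0 0 0;-0.95 -0.1 0 0 0 0;-0.95 -0.1 0 0 0 0;-0.95 -0.1 0 0 0 0;-0.95 -0.1 0 0 0 0;-0.95 -0.1 0 0 0 0;-0.95 -0.1 0 0 0 0;-0.95 -0.1 0 0 0 0;-0.6 -0.1 0 0 0 0;0 0 0 0 0 0'; python3 - <<'E'
from cell import manip
from chk import *
v=[]
for n,(x0,y0,x1,y1) in {"top":(270,140,410,230),"side":(265,165,365,232)}.items():
    cs=[manip.camera(n) for _ in range(10)];c=cs[0];c["range_z"]=np.median([k["range_z"] for k in cs],0);check(c,n)
    v.append(cv2.resize(c["color"][y0:y1,x0:x1,::-1],(400,400*(y1-y0)//(x1-x0)),interpolation=cv2.INTER_NEAREST))
h=max(a.shape[0] for a in v);cv2.imwrite("pics/both2.png",np.hstack([cv2.copyMakeBorder(a,0,h-a.shape[0],0,0,cv2.BORDER_CONSTANT) for a in v]))
E
```

```text
clock: 28.48
eef_pos: [310.1, -287.3, 200.1]
eef_rot: [3.141, 0.0, 1.123]
wrist_force: [-0.0, 0.1, 0.6]
finger_gap: 0.4
finger_force: 0.0
top [[568.2, -12.8], [175.2, 159.7], 58.7]
 yaw -31.339717864990234 plane [-1.50000e-03  6.00000e-04  7.39687e+01]  corner z tab,c1,c2,c3 [74.1, 73.9, 73.8, 74.0]
  s1 186 73.9
  s2 159 73.8
  s3 199 73.9
  s4 180 74.2
side [[566.7, -3.9], [181.2, 161.2], 58.9]
 yaw -31.089473724365234 plane [-3.50000e-03  1.20000e-03  7.40438e+01]  corner z tab,c1,c2,c3 [74.4, 73.9, 73.7, 74.2]
  s1 83 74.4
  s2 44 73.6
  s3 57 74.2
  s4 50 74.1
```

View pics/both2.png

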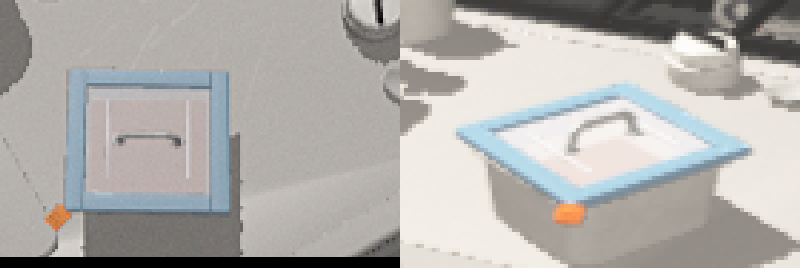

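Both views show the lid flat on the rim all round with no orange line, only the tab (top 290,215; side 307,218). The arm is clear, and the timer (top 402,144) is where it was.

```bash
python3 -c "
from cell import manip
print(manip.sign_off())"
```

```text
the job is handed in; nothing more can be done
None
```

The lid is down flush all round: the band top measures 74 mm on every side and no orange shows. I pressed with about 27 N at most by the readings and handed in at about 29 s, but the sliding turned the pan about 6° and moved it about 4 mm.

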